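# Read an ink tank on the contactless tank checker

## Task

On the copy-room counter, first turn the tank checker's dial to its three-dot position. Then pick up the longer ink tank, carry it over the file sorter, and hold it level about a centimetre above the checker's printed tank outline, lined up with it and with the spout at the outline's spout end; finish still holding it there in the air, without putting it down. The tank must never touch the checker or the sorter, and the other things on the counter stay where they are.

Things in the scene. Friction and masses are not known exactly. Their poses are not given: they have to be found in the camera images.
- checker: the tank checker: a fixed white console box, 150 mm (its x) by 310 mm (its y) by 42 mm high, standing flat on the counter. Origin: centre of its underside; z up. The flat top carries, centred on x = 0, the grey printed outline of a long tank (centre at y = -60 mm) and the dial (axis at y = +100 mm). Nothing stands higher than the top except the dial
- bed_mid (a point): centre of the printed tank outline on the checker's flat top, 42 mm above the counter; axes as the checker's. The outline lies along the checker's y: 160 mm long with the spout, 34 mm wide, its narrow spout end towards the checker's -y (away from the dial)
- read_spot (a point): the reader window, a black disc 18 mm across in the outline near its spout end, level with the checker's top, 55 mm from bed_mid towards the checker's -y. The chip of the tank (point tank_chip) belongs straight above it
- dial (a joint): angle of the dial in rad, growing clockwise seen from above. It clicks into four sprung positions, 0.6 rad apart: one dot at 0 (stop), two dots at 0.6, three dots at 1.2, four dots at 1.8 (stop). It holds in a position against about 0.04 Nm and snaps to the nearest one when let go. It starts at one or two dots
- dial_grip (a point): on the dial's vertical axis, at the height to grip, 79 mm above the counter. The black bar grip is 42 mm long, 14 mm wide, its top 86 mm and its foot 54 mm above the counter, on a round base 64 mm across. Frame turns with the dial: x along the bar, z up; white pointer line at the bar's -x end, pointing along the checker's +x at 0.9 rad. Groups of 1 to 4 black dots lie 45 mm from the axis
- tank: the longer ink tank, the one to use: a loose black box with paper labels, standing on the counter. 160 mm long (its x), 34 mm wide (y), 58 mm high (z). Origin: centre of the underside. The full-width body runs from x = -80 to +60 mm, then a narrow spout (16 mm wide, 5 to 31 mm high) to +80 mm. 0.17 to 0.34 kg, centre of mass 9 mm behind the origin. Grip it across its width from above
- tank_chip (a point): the tank's chip, flush in its underside, on its centre line 55 mm from the origin towards the spout (+x)
- short_tank: another ink tank of the same make, 105 mm long instead of 160, not wanted; leave it alone. Origin: centre of its underside, spout to its +x
- sorter: the file sorter: a fixed dark steel rack filled with folders and envelopes, 300 mm long (its x), 70 mm wide (its y), 110 mm high, standing on the counter between the tanks and the checker. Origin: centre of its underside; z up
- stapler: stapler, 140 mm long, 55 mm high; a bystander. Origin: centre of its underside
- tape_dispenser: tape dispenser, 130 by 50 mm, 80 mm high; a bystander. Origin: centre of its underside
- mug: white mug, 80 mm across, 90 mm high, handle to its +y; a bystander. Origin: centre of its underside
- note_block: block of note paper, 60 by 60 by 30 mm; a bystander. Origin: centre of its underside
- staple_box: small cardboard box of staples, 60 by 35 by 28 mm; a bystander. Origin: centre of its underside
- cleaner: white bottle of screen cleaner, 60 mm across, 160 mm high; a bystander. Origin: centre of its underside

How it is judged (in metres and radians):
On the way, in this order (a step that is already met when the one before it is completed fails the run):
1. the dial stands at three dots while the tank still stands where it was (value of joint dial between 1.05 and 1.35 rad and distance of tank from where it was at the start of the episode below 0.02 m), for 0.3 s.
2. the longer tank is carried over the sorter, clear of its top (y of tank in the frame of sorter between -0.05 and 0.05 m and x of tank in the frame of sorter between -0.2 and 0.2 m and height (world z) of tank above 0.11 m and contact force between tank and the fingers above 1 N), for 0.04 s.
At the end, for the whole second after the job is handed in: Dial at 1.2 +- 0.15 rad; the gripper holds the longer tank at rest, clear of the checker: chip 3 to 20 mm above its top and within 12 mm of read_spot horizontally, origin within 12 mm of bed_mid, long axis within 0.12 rad of the outline, spout at its spout end, tilt under 0.08 rad (value of joint dial between 1.05 and 1.35 rad and z of tank_chip in the frame of read_spot between 0.003 and 0.02 m and horizontal distance between tank_chip and read_spot below 0.012 m and horizontal distance between tank and bed_mid below 0.012 m and angle between the x axis of tank and the y axis of checker, either way round below 0.12 rad and angle between tank's own z axis and vertical below 0.08 rad and contact force between tank and the fingers above 1 N and contact force between tank and checker below 0.2 N and linear speed of tank below 0.02 m/s); the arm keeps its last pose, push and grip.
It fails at once if the tank touches the checker (contact force between tank and checker above 0.5 N).
It fails at once if the tank touches the sorter (contact force between tank and sorter above 0.5 N).
It fails at once if another thing on the counter is moved by more than 20 mm (distance of any of short_tank, stapler, tape_dispenser, mug, note_block, staple_box, cleaner from where it was at the start of the episode above 0.02 m).
It also fails if it takes over 64 s, if anything falls off the work surface, if the arm or the gripper's body presses on something with over 40 N, if the wrist force passes 120 N, or if a joint passes its speed limit or range.

## Robot

A 6-joint arm with a two-finger parallel gripper is mounted at the origin on the work surface. World frame = base frame: x ahead of the robot, y to its left, z up, the work surface at z = 0. Lengths are in m, angles in degrees, forces in N, time in s.
With the tool pointing down it reaches from about 0.3 to 0.75 m from the base axis. Payload 8.5 kg.
Tool frame: the origin (TCP) lies midway between the tips of the shut fingers; the grasp point (between the pads) lies 19 mm behind it; z points along the fingers, y is the line along which they close (so a half turn about z gives the same grasp; the last joint's range is limited). The gripper opens to 85 mm and grips with 20 to 120 N. Pads are 22 mm wide; open, the fingers measure 114 mm over their backs; the gripper's body (76 mm by 85 mm) begins 54 mm behind the grasp point. The pads swing forward as they close: fully open they stand 13 mm farther back than shut.
Start: joints at [55.846, 21.807, 74.336, -0, 83.858, -12.336], TCP at [0.204, 0.511, 0.231] pointing down, gripper open.
Joint ranges: [-178.18, 178.18], [-50.72, 133.34], [12.68, 142.11], [-81.47, 261.47], [9.98, 163.14], [-165.26, 165.26]. Speed limits (degrees/s): [136.94, 136.94, 180, 180, 180, 180].

## Interface

Orientations are given as a 3x3 rotation matrix whose columns are the frame's x, y, z axes.
In Python, from rig import env gives the robot as it stands. The module is installed in compiled form; this text tells all that it offers.
- The arm moves only by the tool jog_arm, never from a script. Its argument "targets" is a list of rows, each a list of 6 numbers: the shift along the tool's x, y, z in cm, then the turn, a rotation vector about the tool's x, y, z in degrees. A call has 1 to 8 rows; each row is the pose to reach, as a shift and turn from the pose commanded when the call began, along the tool's axes at that moment; what a row does not reach only later rows make up. A row lasts 1/12 s, in which the tool goes at most 41.7 mm and 7.16 degrees, less where a joint would pass 70% of its speed; a pose out of reach is approached as far as the arm can. A call with a gripper value outside its range is refused whole. "hand" is the opening, from 0 (shut) to 1 (fully open), set as the call begins (left out, the last holds). The fingers move at their own pace and stop on an object; "newtons" is the grip in N (left out, the last holds). Time passes only in rows, so rows that repeat a pose let the fingers close. It gives the time, the measured TCP pose, the force, the opening and the grip force at its end, in the units of the state.
- env.observe(): the state, without advancing time (a new reading comes with each control period).
- env.get_image(name): name is "scene" or "top" or "wrist"; returns a dict with "frame" (480x640x3 uint8, red, green, blue), "depth" (480x640 float32, m along the optical axis (not along the pixel's ray), 0 where there is no reading), "fovy" (degrees; the focal length in pixels is half the picture's height over the tangent of half this angle, whatever the lens; pixels are square), "cx", "cy" (the principal point, pixels), "cam_to_world" (4x4, takes a point from camera to world coordinates). Camera axes: x right, y down, z forward; pixel columns grow to the right and rows downward; lengths in m; the calibration is good to about 2 mm. A picture is of the moment at which its call begins.
- env.close_job(): hands the job in; it is judged then, once.
Trained networks look in the newest picture that a camera, given by its name, has taken for a name from the list of things; names that differ only in an ending like _2 or _b are one class to them, and where a whole thing is asked for, a point or a joint stands for the part that bears it (a point fixed in the world has none). Each returns a list of dicts, best first, with "score" (0 to 1); they miss things now and then, are a little off and sometimes report something else, mostly with a low value. They report only what shows in the picture. A call takes as long as a camera call.
- env.regions_of(camera, target): "pixels" (480x640 bool, what is visible of it) and "point" ([row, column] in pixels, amid what is visible of it).
The state is a dict: "time_s": time; "q": joint angles; "qvel": joint speeds; "joint_efforts": joint torques, N m; "position": TCP position; "tool_rot": TCP orientation; "ft_force": force on the tool from outside, world axes, zero at the start; "wrist_torque": the same for the moment, N m; "grip_width": finger opening in m; "gripper_force": force on a finger pad.
Only numpy, scipy, OpenCV 4.12 (cv2) and the standard library are available. Lean on these libraries where they do the work, as an engineer would, in place of code of your own. Each camera call takes 0.05 s, during which the arm holds its last target. There are 200 camera calls.

## Working session

There is one attempt and no reset: what is moved stays moved. The work goes in short steps, Python scripts to look and compute and a tool call to move; the robot and the scene stay as the last step left them, time stands still between calls to the robot, and variables do not carry over. Pictures are saved under pics/ and viewed, at most 10 in all, crops included, and the job is handed in when it is done.

Besides the shell and the picture viewer there is one more tool, called after "Call:" in YAML: its name, and indented under it one key for each argument. jog_arm: Moves the arm, as the interface text tells. Its arguments: {"type":"object","properties":{"targets":{"type":"array","items":{"type":"array","items":{"type":"number"}}},"hand":{"type":"number"},"newtons":{"type":"number"}},"required":["targets"]}

```bash
mkdir -p pics
cat > h.py <<'E'
import numpy as np, cv2
from rig import env
def cloud(im):
    f=240/np.tan(np.radians(im["fovy"])/2); d=im["depth"]
    v,u=np.mgrid[0:480,0:640]
    P=np.stack([(u-im["cx"])/f*d,(v-im["cy"])/f*d,d],-1)
    T=im["cam_to_world"]; W=P@T[:3,:3].T+T[:3,3]; W[d<=0]=np.nan
    return W
def save(im,n): cv2.imwrite(f"pics/{n}.png",im["frame"][:,:,::-1])
def ray(im,v,u,z):
    f=240/np.tan(np.radians(im["fovy"])/2);T=im["cam_to_world"]
    r=T[:3,:3]@np.array([(u-im["cx"])/f,(v-im["cy"])/f,1]);o=T[:3,3]
    return o+r*(z-o[2])/r[2]
E
python3 - <<'E'
from h import *
np.set_printoptions(precision=3,suppress=True)
s=env.observe();print(s["time_s"],s["position"],s["tool_rot"],s["grip_width"])
for c in("top","scene"):
    im=env.get_image(c);save(im,c+"0");W=cloud(im);print(c,im["cam_to_world"][:3])
    for t in("tank","short_tank","checker","dial","sorter","stapler","tape_dispenser","mug","note_block","staple_box","cleaner"):
        for r in env.regions_of(c,t)[:2]:
            p=W[r["pixels"]];p=p[~np.isnan(p[:,0])]
            if len(p)==0: continue
            z=np.percentile(p[:,2],98);q=p[p[:,2]>z-.012]
            rc=cv2.minAreaRect((q[:,:2]*1000).astype(np.float32))
            print(t,round(r["score"],2),np.round(r["point"]),"ztop",round(z,3),"rect",np.round(rc[0]),np.round(rc[1]),round(rc[2],1))
E
```

```text
0.0 [0.204 0.51  0.231] [[-0.928  0.372 -0.001]
 [ 0.372  0.928 -0.001]
 [ 0.    -0.001 -1.   ]] 0.08517765642749324
top [[-0.029 -0.992  0.119  0.414]
 [-1.     0.03   0.001  0.062]
 [-0.005 -0.119 -0.993  1.082]]
tank 0.79 [266. 248.] ztop 0.062 rect [482. 241.] [139.  35.] 9.3
tank 0.45 [177. 203.] ztop 0.033 rect [716. 369.] [61. 35.] 4.3
short_tank 0.92 [252. 193.] ztop 0.062 rect [521. 385.] [34. 84.] 89.8
checker 0.71 [229. 436.] ztop 0.057 rect [ 563. -202.] [145. 301.] 6.8
dial 0.61 [234. 392.] ztop 0.089 rect [ 551. -105.] [40. 14.] 26.4
sorter 0.65 [231. 433.] ztop 0.057 rect [ 563. -202.] [145. 301.] 6.8
sorter 0.6 [215. 317.] ztop 0.112 rect [607.  77.] [ 69. 294.] 89.2
stapler 0.67 [300. 396.] ztop 0.059 rect [ 397. -113.] [ 30. 132.] 77.2
tape_dispenser 0.94 [326. 211.] ztop 0.078 rect [367. 343.] [44. 20.] 3.3
mug 0.66 [169. 249.] ztop 0.092 rect [718. 237.] [82. 77.] 5.9
note_block 0.6 [302. 358.] ztop 0.034 rect [393. -14.] [59. 60.] 6.4
staple_box 0.8 [177. 204.] ztop 0.033 rect [716. 369.] [61. 35.] 4.1
cleaner 0.55 [202. 145.] ztop 0.162 rect [643. 487.] [25. 28.
[... 364 characters left out ...]
140.  37.] 9.8
checker 0.93 [356. 256.] ztop 0.062 rect [ 553. -152.] [150.  57.] 89.4
checker 0.61 [232. 432.] ztop 0.091 rect [718. 238.] [79. 83.] 1.6
dial 0.67 [301. 286.] ztop 0.087 rect [ 552. -104.] [42. 18.] 24.7
sorter 0.94 [259. 357.] ztop 0.111 rect [609.  77.] [ 74. 300.] 89.5
tape_dispenser 0.89 [164. 325.] ztop 0.076 rect [370. 343.] [44. 24.] 2.1
mug 0.69 [234. 432.] ztop 0.091 rect [718. 238.] [79. 83.] 1.6
mug 0.51 [302. 282.] ztop 0.088 rect [ 553. -106.] [38. 13.] 24.7
note_block 0.96 [255. 255.] ztop 0.032 rect [393. -15.] [62. 62.] 6.8
staple_box 0.62 [212. 448.] ztop 0.045 rect [724. 274.] [ 5. 20.] 83.3
cleaner 0.83 [159. 448.] ztop 0.16 rect [644. 486.] [27. 29.] 23.3
```

View pics/top0.png

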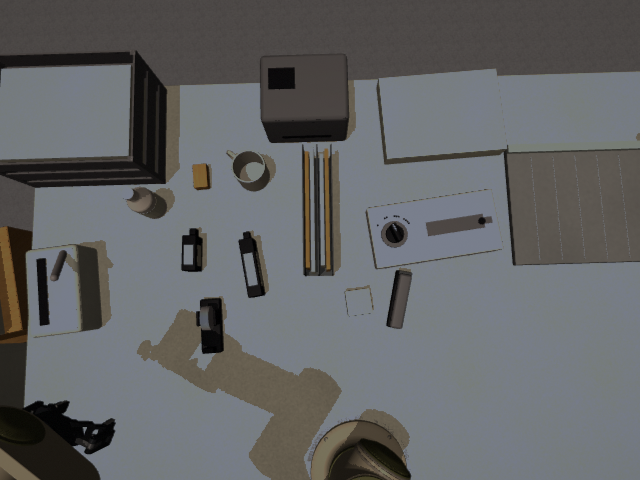

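View pics/scene0.png

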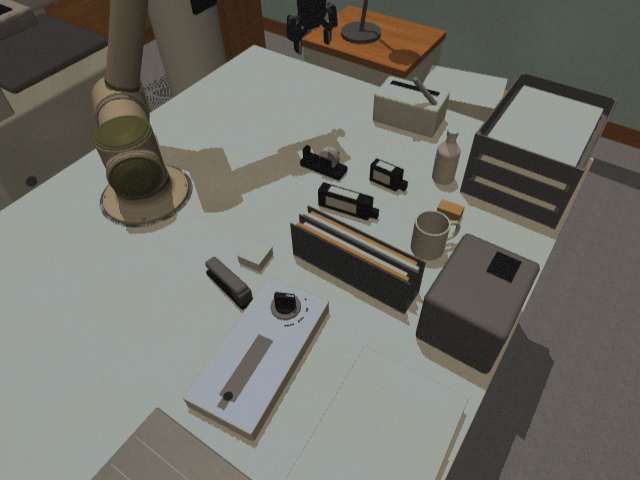

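Run:
```python
from h import *
im=env.get_image("top");f=im["frame"]
c=cv2.resize(f[160:320,340:540],None,fx=4,fy=4,interpolation=cv2.INTER_CUBIC)[:600]
cv2.imwrite("pics/chk.png",c[:,:,::-1])
W=cloud(im)
m=(abs(W[...,2]-.042)<.006)&(W[...,1]<-.03)&(W[...,0]>.47)
p=W[m];rc=cv2.minAreaRect((p[:,:2]*1000).astype(np.float32));print(rc,np.median(p[:,2]))
```

```text
((726.0595703125, -366.29644775390625), (474.5667419433594, 660.611572265625), 3.2564613819122314) 0.042453319615092244
```

The top view shows the checker at about (434,229), with its dial at (394,233) and the spout end to the right. The long tank is at (251,265) with its spout up, and the sorter is at (317,210). The scene view agrees. Next I'll check the dial pointer.

Run:
```python
from h import *
f=cv2.imread("pics/top0.png")
cv2.imwrite("pics/c2.png",cv2.resize(f[200:270,360:440],None,fx=7,fy=7,interpolation=cv2.INTER_CUBIC))
```

```text
(no output)
```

View pics/c2.png

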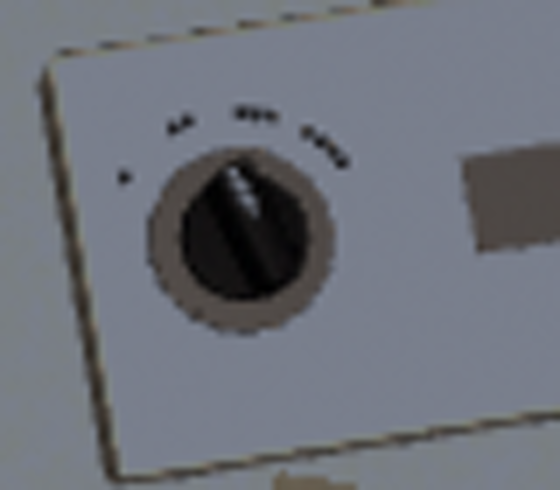

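The pointer stands at two dots: bar world angle ≈ 24–26°, so θ ≈ 0.58. I need +0.6 rad, which is 34° clockwise. I'll move towards the dial and turn the tool's y axis to about 114°.

Call:
jog_arm:
  targets:
    - [-3, -2.4, 0, 0, 0, -6]
    - [-6, -4.8, 0, 0, 0, -12]
    - [-9, -7.2, 0, 0, 0, -18]
    - [-12, -9.6, 0, 0, 0, -24]
    - [-15, -12, 0, 0, 0, -30]
    - [-18, -14.4, 0, 0, 0, -36]
    - [-21, -16.8, 0, 0, 0, -42]
    - [-24, -19.2, 0, 0, 0, -46]
  hand: 1

```text
time_s: 1.92
position: [0.3545, 0.2449, 0.2316]
tool_rot: [[-0.91, -0.414, 0.001], [-0.414, 0.91, 0.0], [-0.001, 0.0, -1.0]]
ft_force: [1.3, 0.4, -0.2]
grip_width: 0.0852
gripper_force: 0.0
```

```bash
cat >> h.py <<'E'
def go(target,yaw):
    s=env.observe();R=s["tool_rot"];p=s["position"]
    d=R.T@(np.array(target)-p)*100
    y=np.degrees(np.arctan2(R[1,1],R[0,1]))
    print("t",round(s["time_s"],2),"pos",np.round(p,4),"yaw",round(y,2),"tilt",np.round(R[:2,2],4),"d cm",np.round(d,2),"rotz",round(-((yaw-y+180)%360-180),2),"w",round(s["grip_width"],4),"gf",round(s["gripper_force"],1),"q",np.round(s["q"],0),"F",np.round(s["ft_force"],1))
E
python3 -c "
from h import *
go([.551,-.104,.231],114)"
```

```text
t 1.92 pos [0.3545 0.2449 0.2316] yaw 114.46 tilt [0.0006 0.0005] d cm [ -3.44 -39.9    0.05] rotz 0.46 w 0.0852 gf 0.0 q [ 19.  10.  92.   0.  79. -96.] F [ 1.3  0.4 -0.2]
```

Call:
jog_arm:
  targets:
    - [-0.3, -4, 0, 0, 0, 0]
    - [-0.6, -8, 0, 0, 0, 0]
    - [-1, -12, 0, 0, 0, 0]
    - [-1.3, -16, 0, 0, 0, 0]
    - [-1.7, -20, 0, 0, 0, 0]
    - [-2, -24, 0, 0, 0, 0]
    - [-2.4, -28, 0, 0, 0, 0]
    - [-2.7, -32, 0, 0, 0, 0]

```text
time_s: 2.58
position: [0.5104, -0.0369, 0.2314]
tool_rot: [[-0.913, -0.409, 0.0], [-0.409, 0.913, -0.0], [-0.0, -0.0, -1.0]]
ft_force: [0.3, 0.5, 1.1]
grip_width: 0.0855
gripper_force: 0.0
```

Call:
jog_arm:
  targets:
    - [-0.3, -3, 0, 0, 0, 0]
    - [-0.5, -6, 0, 0, 0, 0]
    - [-0.7, -7.9, 0, 0, 0, 0]
    - [-0.7, -7.9, 0, 0, 0, 0]

```text
time_s: 2.92
position: [0.5496, -0.1073, 0.2306]
tool_rot: [[-0.914, -0.406, -0.0], [-0.406, 0.914, -0.001], [0.0, -0.001, -1.0]]
ft_force: [-0.0, -0.7, -0.2]
grip_width: 0.0852
gripper_force: 0.0
```

Run:
```python
from h import *
go([.551,-.104,.06],114)
im=env.get_image("wrist");save(im,"w1");W=cloud(im);print(im["cam_to_world"][:3])
for t in("dial","checker"):
    for r in env.regions_of("wrist",t)[:1]:
        p=W[r["pixels"]];p=p[~np.isnan(p[:,0])]
        print(t,r["score"],r["point"],np.percentile(p[:,2],[2,50,98]) if len(p) else 0)
m=(W[...,2]>.078)&(W[...,2]<.1)&(abs(W[...,0]-.551)<.05)&(abs(W[...,1]+.104)<.05)
p=W[m]
print(m.sum())
if m.sum()>10: print(cv2.minAreaRect((p[:,:2]*1000).astype(np.float32)),p[:,2].max())
```

```text
t 2.92 pos [ 0.5496 -0.1073  0.2306] yaw 113.95 tilt [-0.     -0.0006] d cm [-0.26  0.25 17.06] rotz -0.05 w 0.0852 gf 0.0 q [ -23.   23.   73.   -0.   84. -137.] F [-0.  -0.7 -0.2]
[[-0.40644475  0.87343376  0.26817185  0.48200993]
 [ 0.91367484  0.38885763  0.11827103 -0.1375855 ]
 [-0.00097876  0.29309251 -0.95608359  0.3728447 ]]
dial 0.63 [220.7, 325.0] [0.05357947 0.05671153 0.08672785]
checker 0.73 [181.1, 221.7] [0.03985954 0.0418688  0.05624849]
683
((552.0034790039062, -104.33554077148438), (41.69475555419922, 13.452447891235352), 24.360010147094727) 0.08821303069893138
```

View pics/w1.png

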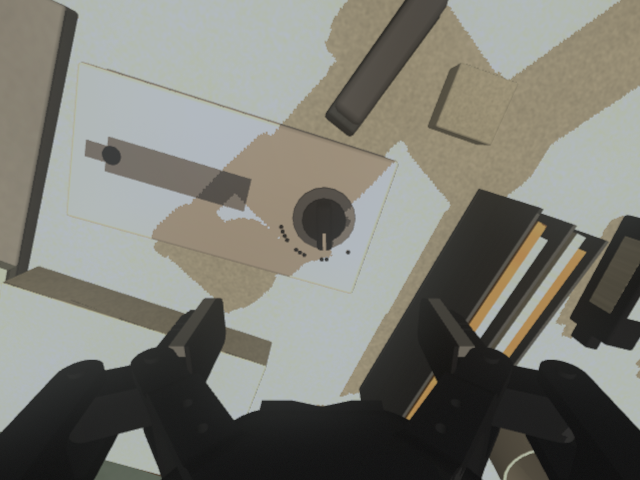

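The wrist view shows the pointer line at (325,242) beside the two-dot group at (324,259). The window is at (111,155). The dial axis comes out at (0.552,-0.104) with bar angle 24.4°, which agrees with the top view.

Call:
jog_arm:
  targets:
    - [-0.3, 0.2, 3, 0, 0, 0]
    - [-0.3, 0.2, 6.5, 0, 0, 0]
    - [-0.3, 0.2, 10, 0, 0, 0]
    - [-0.3, 0.2, 13, 0, 0, 0]
    - [-0.3, 0.2, 15.5, 0, 0, 0]
    - [-0.3, 0.2, 17, 0, 0, 0]
    - [-0.3, 0.2, 17, 0, 0, 0]

```text
time_s: 3.65
position: [0.5484, -0.0992, 0.0588]
tool_rot: [[-0.912, -0.41, -0.005], [-0.41, 0.912, 0.002], [0.004, 0.004, -1.0]]
ft_force: [-0.1, 0.1, 0.7]
grip_width: 0.0857
gripper_force: 0.0
```

Call:
jog_arm:
  targets:
    - [0, 0, 0, 0, 0, 0]
    - [0, 0, 0, 0, 0, 0]
    - [0, 0, 0, 0, 0, 0]
    - [0, 0, 0, 0, 0, 0]
    - [0, 0, 0, 0, 0, 0]
    - [0, 0, 0, 0, 0, 0]
    - [0, 0, 0, 0, 0, 0]
    - [0, 0, 0, 0, 0, 0]
  hand: 0
  newtons: 40

```text
time_s: 4.32
position: [0.5517, -0.1034, 0.0625]
tool_rot: [[-0.913, -0.409, 0.004], [-0.409, 0.913, -0.005], [-0.002, -0.006, -1.0]]
ft_force: [2.0, -10.6, 2.4]
grip_width: 0.0129
gripper_force: 45.3
```

Call:
jog_arm:
  targets:
    - [0, 0, 0, 0, 0, 6]
    - [0, 0, 0, 0, 0, 12]
    - [0, 0, 0, 0, 0, 18]
    - [0, 0, 0, 0, 0, 24]
    - [0, 0, 0, 0, 0, 30]
    - [0, 0, 0, 0, 0, 35]
    - [0, 0, 0, 0, 0, 35]
    - [0, 0, 0, 0, 0, 35]

```text
time_s: 4.98
position: [0.5519, -0.1039, 0.0625]
tool_rot: [[-0.982, 0.189, 0.005], [0.189, 0.982, -0.005], [-0.005, -0.004, -1.0]]
ft_force: [1.1, -13.4, 1.3]
grip_width: 0.0132
gripper_force: 45.3
```

Call:
jog_arm:
  targets:
    - [0, 0, 0, 0, 0, 0]
    - [0, 0, 0, 0, 0, 0]
    - [0, 0, 0, 0, 0, 0]
    - [0, 0, 0, 0, 0, 0]
    - [0, 0, 0, 0, 0, 0]
    - [0, 0, 0, 0, 0, 0]
  hand: 1

```text
time_s: 5.48
position: [0.5502, -0.1008, 0.0613]
tool_rot: [[-0.982, 0.188, -0.0], [0.188, 0.982, 0.0], [0.0, 0.0, -1.0]]
ft_force: [-0.1, -0.4, -0.4]
grip_width: 0.0839
gripper_force: 0.0
```

Call:
jog_arm:
  targets:
    - [0, 0, -3, 0, 0, 0]
    - [0, 0, -6, 0, 0, 0]
    - [0, 0, -10, 0, 0, 0]
    - [0, 0, -13, 0, 0, 0]
    - [0, 0, -16, 0, 0, 0]
    - [0, 0, -17, 0, 0, 0]
    - [0, 0, -17, 0, 0, 0]

```text
time_s: 6.07
position: [0.5511, -0.1011, 0.2343]
tool_rot: [[-0.982, 0.188, 0.005], [0.188, 0.982, -0.002], [-0.006, -0.001, -1.0]]
ft_force: [0.7, -1.0, -0.2]
grip_width: 0.0851
gripper_force: 0.0
```

Run:
```python
from h import *
go([.491,.243,.231],99.5)
im=env.get_image("wrist");save(im,"w2");W=cloud(im);T=im["cam_to_world"]
m=(W[...,2]>.078)&(W[...,2]<.1)&(abs(W[...,0]-.551)<.05)&(abs(W[...,1]+.104)<.05)
print(cv2.minAreaRect((W[m][:,:2]*1000).astype(np.float32)))
print(np.round(np.array(cv2.imread("pics/w1.png")[155,111]),0))
r=env.regions_of("wrist","dial")[:1]
v,u=map(int,r[0]["point"]);f=im["frame"][max(0,v-60):v+60,max(0,u-80):u+80]
cv2.imwrite("pics/w2c.png",cv2.resize(f,None,fx=4,fy=4)[:,:,::-1]);print(v,u)
```

```text
t 6.07 pos [ 0.5511 -0.1011  0.2343] yaw 79.15 tilt [ 0.0053 -0.0022] d cm [12.38 32.67  0.22] rotz -20.35 w 0.0851 gf 0.0 q [ -23.   23.   73.    0.   84. -102.] F [ 0.7 -1.  -0.2]
((552.0075073242188, -103.83968353271484), (13.938634872436523, 41.574851989746094), 78.8615493774414)
[60 60 59]
216 318
```

View pics/w2c.png

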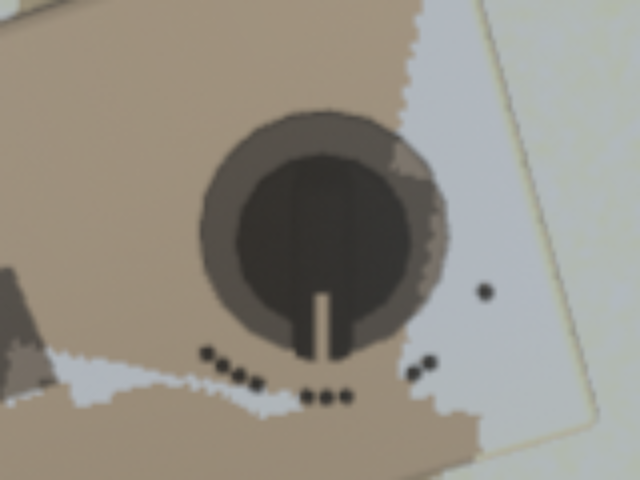

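The pointer line at crop (322,320) sits at the three-dot group, so the dial is set. Now the tank.

Call:
jog_arm:
  targets:
    - [1.4, 3.7, 0, 0, 0, -3]
    - [2.8, 7.4, 0, 0, 0, -6]
    - [4.2, 11.1, 0, 0, 0, -9]
    - [5.6, 14.8, 0, 0, 0, -12]
    - [7, 18.5, 0, 0, 0, -15]
    - [8.4, 22.2, 0, 0, 0, -18]
    - [9.8, 25.9, 0, 0, 0, -20]
    - [11.2, 29.6, 0, 0, 0, -20]

```text
time_s: 6.83
position: [0.4948, 0.2126, 0.2295]
tool_rot: [[-0.987, -0.161, -0.003], [-0.161, 0.987, -0.001], [0.003, -0.0, -1.0]]
ft_force: [0.9, 0.0, -0.6]
grip_width: 0.0852
gripper_force: 0.0
```

Call:
jog_arm:
  targets:
    - [1.2, 2.3, 0, 0, 0, 0]
    - [1.9, 2.5, 0, 0, 0, 0]
    - [1.9, 2.5, 0, 0, 0, 0]
    - [1.9, 2.5, 0, 0, 0, 0]

```text
time_s: 7.17
position: [0.4731, 0.2321, 0.2303]
tool_rot: [[-0.987, -0.159, -0.002], [-0.159, 0.987, -0.001], [0.002, -0.0, -1.0]]
ft_force: [0.3, -0.5, 0.4]
grip_width: 0.0856
gripper_force: 0.0
```

Run:
```python
from h import *
im=env.get_image("wrist");save(im,"w3");W=cloud(im)
m=(W[...,2]>.05)&(W[...,2]<.07)&(abs(W[...,0]-.482)<.1)&(abs(W[...,1]-.241)<.05)
n,l,st,_=cv2.connectedComponentsWithStats(m.astype(np.uint8));k=1+np.argmax(st[1:,4])
p=W[l==k];rc=cv2.minAreaRect((p[:,:2]*1000).astype(np.float32));print(rc,np.median(p[:,2]),st[k])
go([.483,.241,.02],99.5)
```

```text
((482.3934631347656, 241.5196533203125), (139.083740234375, 34.08323669433594), 9.41736888885498) 0.057814607034342935 [ 312  156   36  137 4688]
t 7.22 pos [0.4736 0.2317 0.2306] yaw 99.09 tilt [-0.0012 -0.0006] d cm [-1.1   0.78 21.06] rotz -0.41 w 0.0851 gf 0.0 q [ 13.  20.  78.  -0.  83. -86.] F [-0.4 -0.7 -0.5]
```

View pics/w3.png

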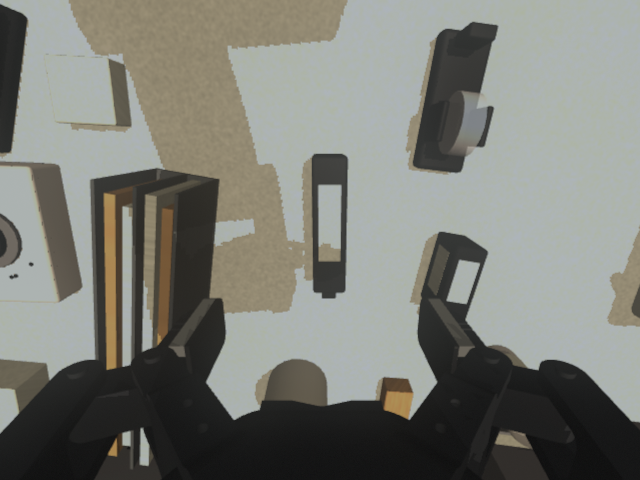

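The wrist view shows the long tank at (330,225) with its spout down at (328,294), i.e. world +x. The body centre is (0.482,0.2415) with heading 9.4°, matching the top view, and the fingers have clear space. I'll descend and grip.

Call:
jog_arm:
  targets:
    - [-0.5, 0.4, 3.5, 0, 0, 0]
    - [-1.1, 0.8, 7.5, 0, 0, 0]
    - [-1.1, 0.8, 11.5, 0, 0, 0]
    - [-1.1, 0.8, 15, 0, 0, 0]
    - [-1.1, 0.8, 18, 0, 0, 0]
    - [-1.1, 0.8, 20, 0, 0, 0]
    - [-1.1, 0.8, 21, 0, 0, 0]
    - [-1.1, 0.8, 21, 0, 0, 0]

```text
time_s: 7.88
position: [0.4826, 0.2409, 0.0193]
tool_rot: [[-0.988, -0.157, -0.004], [-0.157, 0.988, -0.001], [0.004, -0.0, -1.0]]
ft_force: [0.0, 0.5, 0.0]
grip_width: 0.0854
gripper_force: 0.0
```

Call:
jog_arm:
  targets:
    - [0, 0, 0, 0, 0, 0]
    - [0, 0, 0, 0, 0, 0]
    - [0, 0, 0, 0, 0, 0]

```text
time_s: 8.13
position: [0.4838, 0.2422, 0.0227]
tool_rot: [[-0.987, -0.159, 0.003], [-0.159, 0.987, 0.001], [-0.003, 0.0, -1.0]]
ft_force: [0.1, 1.3, -0.4]
grip_width: 0.0851
gripper_force: 0.0
```

```bash
python3 -c "
from h import *
go([.4825,.2415,.02],99.4)"
```

```text
t 8.13 pos [0.4838 0.2422 0.0227] yaw 99.12 tilt [0.0027 0.0007] d cm [ 0.14 -0.05  0.27] rotz -0.28 w 0.0851 gf 0.0 q [ 14.  35.  92.  -0.  53. -85.] F [ 0.1  1.3 -0.4]
```

Call:
jog_arm:
  targets:
    - [0, 0, 0, 0, 0, 0]
    - [0, 0, 0, 0, 0, 0]
    - [0, 0, 0, 0, 0, 0]
    - [0, 0, 0, 0, 0, 0]
    - [0, 0, 0, 0, 0, 0]
    - [0, 0, 0, 0, 0, 0]
    - [0, 0, 0, 0, 0, 0]
    - [0, 0, 0, 0, 0, 0]
  hand: 0
  newtons: 70

```text
time_s: 8.8
position: [0.4831, 0.2423, 0.0217]
tool_rot: [[-0.987, -0.159, 0.001], [-0.159, 0.987, 0.0], [-0.001, 0.0, -1.0]]
ft_force: [-1.8, -0.1, 5.9]
grip_width: 0.0334
gripper_force: 70.4
```

Call:
jog_arm:
  targets:
    - [0, 0, -1, 0, 0, 0]
    - [0, 0, -3, 0, 0, 0]
    - [0, 0, -5.5, 0, 0, 0]
    - [0, 0, -8.5, 0, 0, 0]
    - [0, 0, -12, 0, 0, 0]
    - [0, 0, -15.5, 0, 0, 0]
    - [0, 0, -18, 0, 0, 0]
    - [0, 0, -19, 0, 0, 0]

```text
time_s: 9.47
position: [0.4836, 0.2424, 0.2156]
tool_rot: [[-0.987, -0.159, 0.006], [-0.159, 0.987, 0.001], [-0.006, 0.0, -1.0]]
ft_force: [-0.1, -0.2, -2.5]
grip_width: 0.0333
gripper_force: 69.8
```

Run:
```python
from h import *
# checker pose from w1-like data: top cam depth plus colour of outline/window
im=env.get_image("top");W=cloud(im);save(im,"top1")
r=env.regions_of("top","checker")[0];p=W[r["pixels"]]
p=p[abs(p[:,2]-.042)<.006]
print(r["score"],cv2.minAreaRect((p[:,:2]*1000).astype(np.float32)),np.median(p[:,2]))
g=cv2.cvtColor(im["frame"],cv2.COLOR_RGB2GRAY)
m=((g<120)&(abs(W[...,2]-.042)<.005)&(np.hypot(W[...,0]-.570,W[...,1]+.262)<.1)).astype(np.uint8)
m[:,:415]=0
n,l,st,c=cv2.connectedComponentsWithStats(m)
for k in range(1,n):
    if st[k,4]>100:
        print("outline",st[k],cv2.minAreaRect((W[l==k][:,:2]*1000).astype(np.float32)))
w=np.argwhere((g<60)&(m>0));
if len(w): print("window",w.mean(0),ray(im,*w.mean(0),.042))
go([.57,-.262,.26],6.8)
```

```text
0.78 ((564.1883544921875, -203.62359619140625), (150.00811767578125, 310.9390869140625), 7.22484016418457) 0.04201237548227377
outline [425 213  68  24 909] ((571.8623657226562, -262.5905456542969), (35.87150955200195, 162.27684020996094), 6.9656853675842285)
window [220.56862745 481.47058824] [ 0.57811324 -0.31775275  0.042     ]
t 9.57 pos [0.4833 0.2423 0.2134] yaw 99.14 tilt [0.0036 0.0008] d cm [ -0.57 -51.16  -4.67] rotz 92.34 w 0.0329 gf 69.8 q [ 14.  22.  78.  -0.  80. -85.] F [ 0.1  0.2 -2.4]
```

The tank is held (33 mm, 70 N). Bed centre is ≈ (0.5715,-0.2626) and checker yaw 7.0°; the outline, dial and checker estimates all agree. Now carrying it over the sorter, with the underside at about 0.19 m.

Call:
jog_arm:
  targets:
    - [0, -1.5, 0, 0, 0, 4]
    - [-0.1, -4.5, 0, 0, 0, 10]
    - [-0.2, -8, 0, 0, 0, 16]
    - [-0.3, -11.5, 0, 0, 0, 22]
    - [-0.4, -15, 0, 0, 0, 28]
    - [-0.5, -18.5, 0, 0, 0, 34]
    - [-0.5, -22, 0, 0, 0, 40]
    - [-0.6, -25.5, 0, 0, 0, 46]

```text
time_s: 10.23
position: [0.5285, -0.0102, 0.2099]
tool_rot: [[-0.797, 0.604, -0.003], [0.604, 0.797, 0.001], [0.003, -0.001, -1.0]]
ft_force: [0.5, 0.2, -2.5]
grip_width: 0.0331
gripper_force: 70.0
```

```bash
python3 -c "
from h import *
go([.5704,-.2535,.14],7.0)"
```

```text
t 10.23 pos [ 0.5285 -0.0102  0.2099] yaw 52.84 tilt [-0.0032  0.0008] d cm [-18.05 -16.85   6.95] rotz 45.84 w 0.0331 gf 70.0 q [-14.  21.  80.  -0.  80. -67.] F [ 0.5  0.2 -2.5]
```

Call:
jog_arm:
  targets:
    - [-2, -1.9, 0, 0, 0, 6]
    - [-4.5, -4.2, 0, 0, 0, 12]
    - [-7, -6.5, 0, 0, 0, 18]
    - [-9.5, -8.8, 0, 0, 0, 24]
    - [-12, -11.1, 0, 0, 0, 30]
    - [-14.5, -13.5, 0, 0, 0, 36]
    - [-16.8, -15.7, 0, 0, 0, 42]
    - [-18, -16.8, 0, 0, 0, 46]

```text
time_s: 10.9
position: [0.572, -0.2544, 0.209]
tool_rot: [[-0.116, 0.993, -0.003], [0.993, 0.116, 0.001], [0.001, -0.003, -1.0]]
ft_force: [-0.8, -0.7, -3.3]
grip_width: 0.0329
gripper_force: 70.0
```

Call:
jog_arm:
  targets:
    - [0, 0, 2, 0, 0, 0]
    - [0, 0, 4.5, 0, 0, 0]
    - [0, 0, 6.5, 0, 0, 0]
    - [0, 0, 7, 0, 0, 0]
    - [0, 0, 7, 0, 0, 0]
    - [0, 0, 7, 0, 0, 0]

```text
time_s: 11.4
position: [0.5727, -0.2511, 0.1415]
tool_rot: [[-0.124, 0.992, -0.0], [0.992, 0.124, 0.0], [0.0, -0.0, -1.0]]
ft_force: [-0.2, -0.4, -1.3]
grip_width: 0.0337
gripper_force: 70.0
```

```bash
cat > m.py <<'E'
from h import *
for c in ("top","scene"):
    im=env.get_image(c);W=cloud(im);save(im,c+"_m")
    r=env.regions_of(c,"tank")
    for q in r[:1]:
        p=W[q["pixels"]];p=p[~np.isnan(p[:,0])];p=p[np.hypot(p[:,0]-.57,p[:,1]+.26)<.11]
        if len(p)>50:
            z=np.percentile(p[:,2],90);t=p[(abs(p[:,2]-z)<.008)]
            print(c,round(q["score"],2),q["point"],"z pct",np.percentile(p[:,2],[1,5,50,90,99]).round(3),cv2.minAreaRect((t[:,:2]*1000).astype(np.float32)))
s=[];import time
for _ in range(3): env.get_image("top");s.append(env.observe()["position"])
print("meanpos",np.mean(s,0))
go([.5704,-.2535,.074],7.0)
E
python3 m.py
```

```text
top 0.92 [216.9, 443.0] z pct [0.042 0.127 0.176 0.179 0.181] ((566.7737426757812, -200.98040771484375), (33.88848114013672, 42.641300201416016), 6.829931259155273)
scene 0.7 [353.2, 228.8] z pct [0.042 0.13  0.176 0.18  0.182] ((573.8569946289062, -250.829833984375), (35.91968536376953, 140.58079528808594), 7.975863933563232)
meanpos [ 0.57280177 -0.2511424   0.14212923]
t 11.75 pos [ 0.5727 -0.2511  0.1419] yaw 7.14 tilt [ 0.0008 -0.0006] d cm [-0.2  -0.27  6.79] rotz 0.14 w 0.0331 gf 70.0 q [-35.  33.  70.   0.  77. -42.] F [-0.5 -0.7 -1.8]
```

View pics/scene_m.png

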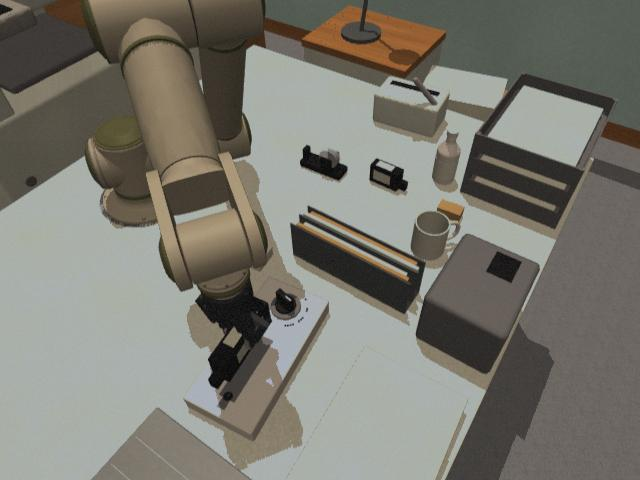

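The scene view shows the tank held at (228,353), level over the outline with its spout towards the window end (228,396). The dial is at three dots and the bystanders are in place. I'll correct by a few mm and lower.

Call:
jog_arm:
  targets:
    - [-0.1, -0.1, 1, 0, 0, 0]
    - [-0.2, -0.2, 2.3, 0, 0, 0]
    - [-0.2, -0.2, 3.5, 0, 0, 0]
    - [-0.2, -0.2, 4.5, 0, 0, 0]
    - [-0.2, -0.2, 5.2, 0, 0, 0]
    - [-0.2, -0.2, 5.5, 0, 0, 0]
    - [-0.2, -0.2, 5.5, 0, 0, 0]
    - [-0.2, -0.2, 5.5, 0, 0, 0]

```text
time_s: 12.42
position: [0.571, -0.2534, 0.0866]
tool_rot: [[-0.124, 0.992, 0.0], [0.992, 0.124, -0.0], [-0.0, 0.0, -1.0]]
ft_force: [0.0, -0.7, -1.9]
grip_width: 0.033
gripper_force: 70.0
```

```bash
python3 m.py
```

```text
top 0.78 [222.7, 436.3] z pct [0.043 0.074 0.122 0.124 0.126] ((564.363525390625, -199.8050079345703), (33.6025390625, 35.419132232666016), 5.16533088684082)
scene 0.96 [368.7, 234.5] z pct [0.066 0.075 0.12  0.124 0.126] ((572.388427734375, -253.17538452148438), (35.333003997802734, 139.76856994628906), 6.527502536773682)
meanpos [ 0.57098918 -0.25337097  0.08672153]
t 12.77 pos [ 0.5709 -0.2533  0.0866] yaw 7.14 tilt [ 0.0004 -0.0003] d cm [-0.01 -0.06  1.26] rotz 0.14 w 0.0334 gf 70.0 q [-35.  37.  74.   0.  70. -42.] F [-0.   1.1 -1.8]
```

Call:
jog_arm:
  targets:
    - [0, -0.1, 0.2, 0, 0, 0]
    - [0, -0.1, 0.5, 0, 0, 0]
    - [0, -0.1, 0.8, 0, 0, 0]
    - [0, -0.1, 1.1, 0, 0, 0]
    - [0, -0.1, 1.2, 0, 0, 0]
    - [0, -0.1, 1.2, 0, 0, 0]
    - [0, -0.1, 1.2, 0, 0, 0]
    - [0, -0.1, 1.2, 0, 0, 0]

```text
time_s: 13.43
position: [0.5699, -0.2535, 0.0744]
tool_rot: [[-0.124, 0.992, 0.0], [0.992, 0.124, -0.0], [-0.0, 0.0, -1.0]]
ft_force: [-0.3, 1.2, -2.5]
grip_width: 0.0333
gripper_force: 70.0
```

```bash
python3 m.py
python3 - <<'E'
import cv2
f=cv2.imread("pics/scene_m.png");cv2.imwrite("pics/sc.png",cv2.resize(f[270:440,170:370],None,fx=3.5,fy=3.5))
E
```

```text
top 0.87 [224.3, 436.2] z pct [0.043 0.066 0.109 0.112 0.115] ((563.2503662109375, -202.16909790039062), (34.13742446899414, 39.75623321533203), 5.204080104827881)
scene 0.74 [370.3, 234.4] z pct [0.042 0.062 0.108 0.112 0.114] ((570.4290161132812, -252.99917602539062), (34.91920471191406, 140.47488403320312), 7.421258449554443)
meanpos [ 0.56989446 -0.25343327  0.07441037]
t 13.78 pos [ 0.5699 -0.2534  0.0744] yaw 7.14 tilt [ 0.0001 -0.0001] d cm [-0.02  0.05  0.04] rotz 0.14 w 0.0332 gf 70.0 q [-35.  37.  75.   0.  68. -42.] F [-1.3  0.6 -2.5]
```

View pics/sc.png

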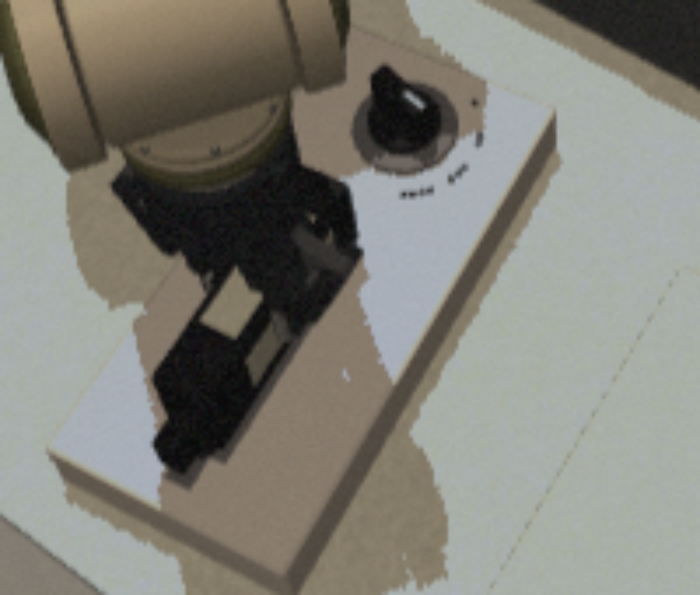

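The crop shows the tank hovering over the outline with its spout at the spout end and the dial still set. Tank origin is ≈ (0.5716,-0.2629) with the underside at about 0.052 m.

```bash
python3 -c "
from rig import env
print(env.close_job())"
```

```text
the job is handed in; nothing more can be done
None
```

I set the dial to three dots, then carried the long tank over the sorter. It is held level about 1 cm above the printed outline, within about 1 mm of centre, with the spout at the spout end. I handed the job in at about 14 s; it returned no verdict.

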